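# Lay out round posts on their base plates for tacking

## Robot

A 6-joint arm with a two-finger parallel gripper is mounted at the origin on the work surface. World frame = base frame: x ahead of the robot, y to its left, z up, the work surface at z = 0. Lengths are in m, angles in rad, forces in N, time in s.
With the tool pointing down it reaches from about 0.375 to 0.975 m from the base axis. Payload 3.8 kg.
Tool frame: the origin (TCP) lies midway between the tips of the shut fingers; the grasp point (between the pads) lies 19 mm behind it (grip_depth is the distance from the TCP to the grasp point, in m); x points along the fingers, z is the direction in which the jaws open and shut, and the axes are right-handed (so a half turn about x gives the same grasp; the last joint's range is limited). The gripper opens to 85 mm and grips with 20 to 120 N. Pads are 22 mm wide; open, the fingers measure 114 mm over their backs; the gripper's body (76 mm by 85 mm) begins 54 mm behind the grasp point. The pads swing forward as they close: fully open they stand 13 mm farther back than shut.
Start: joints at [-1.25, 0.264, 1.604, -0, 1.274, -0.037], TCP at [0.236, -0.632, 0.231] pointing down, gripper open.
Joint ranges: [-2.63, 2.63], [-0.94, 2.18], [0.31, 2.57], [-1.31, 4.45], [0, 2.66], [-2.55, 2.55]. Speed limits (rad/s): [2.57, 2.57, 3.14, 3.14, 3.14, 3.14].

## Interface

Orientations are given as a 3x3 rotation matrix whose columns are the frame's x, y, z axes.
In Python, from plant import * gives the robot as it stands.
- The arm moves only by the tool servo_tool, never from a script. Its argument "commands" is a list of rows, each a list of 3 entries, a list of its own where there are three numbers: the finger opening in m, from 0 to 0.0854, then the shift along the world's x, y, z in m, then the turn about the world's z in degrees. In form: [[fingers, [x, y, z], roll], ...]. A call has 1 to 20 rows; each row shifts and turns the commanded pose from where the row before left it; what a row does not reach is not made up. A row lasts 1/12 s, in which the tool goes at most 41.7 mm and 7.16 degrees, less where a joint would pass 70% of its speed; a pose out of reach is approached as far as the arm can. A call with a gripper value outside its range is refused whole. The fingers move at their own pace and stop on an object; "grip_force" is the grip in N (left out, the last holds). Time passes only in rows, so rows that do not move let the fingers close. It gives the time, the measured TCP pose, the force and the opening at its end, in the units of the state.
- read_state(): the state, without advancing time (a new reading comes with each control period).
- camera(name): name is "side" or "top" or "wrist"; returns a dict with "img" (384x512x3 uint8, blue, green, red), "range_z" (384x512 float32, m along the optical axis (not along the pixel's ray), 0 where there is no reading), "vertical_fov" (degrees; the focal length in pixels is half the picture's height over the tangent of half this angle, whatever the lens; pixels are square), "cx", "cy" (the principal point, pixels), "distortion" ([k1, k2, p1, p2, k3] as OpenCV has them; the pictures are not rectified), "xyz" and "rotation" of the camera in the world; the wrist camera has in their place "mount" (4x4, takes a point from camera to tool coordinates, whose origin is the TCP and whose axes are the tool frame's). Camera axes: x right, y down, z forward; pixel columns grow to the right and rows downward; lengths in m; the calibration is good to about 2 mm. A picture is of the moment at which its call begins: read the wrist's pose just before it.
- sign_off(): hands the job in, once; it reports no verdict.
Trained networks look in a picture, given as the dict that the camera call returned (one of the last four; its "shot" number tells which), for a name from the list of things; names that differ only in an ending like _2 or _b are one class to them, and where a whole thing is asked for, a point or a joint stands for the part that bears it (a point fixed in the world has none). Each returns a list of dicts, best first, with "confidence" (0 to 1); they miss things now and then, are a little off and sometimes report something else, mostly with a low value. They report only what shows in the picture. A call takes as long as a camera call.
- masks_of(picture, query): "mask" (384x512 bool, what is visible of it) and "point" ([column, row] in pixels, amid what is visible of it).
The state is a dict: "time_s": time; "joints": joint angles; "qvel": joint speeds; "joint_torque": joint torques, N m; "eef_pos": TCP position; "eef_rot": TCP orientation; "wrist_force": force on the tool from outside, world axes, zero at the start; "torque": the same for the moment, N m; "width": finger opening in m.
Only numpy, scipy, OpenCV 4.12 (cv2) and the standard library are available. Lean on these libraries where they do the work, as an engineer would, in place of code of your own. Each camera call takes 0.05 s, during which the arm holds its last target. There are 200 camera calls.

## Task

Set up the four round tube stubs for tack welding: stand each one upright in the middle of its own square base plate, matched by size, with the thinnest tube on the smallest plate and so on up to the thickest tube on the largest plate. Set them down rather than dropping them, and leave the two square tube offcuts standing where they are.

Things in the scene. Friction and masses are not known exactly. Their poses are not given: they have to be found in the camera images.
- tube26: The thinnest of the four round steel tube stubs: bare steel, 26 mm outside diameter, 60 mm tall, 4 mm wall, open at both ends, standing loose and upright. Origin at the centre of its lower end, z up its axis.
- tube36: The second thinnest of the four round steel tube stubs: bare steel, 36 mm outside diameter, 60 mm tall, 4 mm wall, open at both ends, standing loose and upright. Origin at the centre of its lower end, z up its axis.
- tube48: The second thickest of the four round steel tube stubs: bare steel, 48 mm outside diameter, 60 mm tall, 4 mm wall, open at both ends, standing loose and upright. Origin at the centre of its lower end, z up its axis.
- tube60: The thickest of the four round steel tube stubs: bare steel, 60 mm outside diameter, 60 mm tall, 4 mm wall, open at both ends, standing loose and upright. Origin at the centre of its lower end, z up its axis.
- square40: Square steel tube offcut, 40 x 40 mm outside, 60 mm tall, 4 mm wall, open at both ends, standing loose and upright. Not part of this job: stays where it is. Origin at the centre of its lower end, z up, x and y square to its faces.
- square50: Square steel tube offcut, 50 x 50 mm outside, 60 mm tall, 4 mm wall, open at both ends, standing loose and upright. Not part of this job: stays where it is. Origin at the centre of its lower end, z up, x and y square to its faces.
- plate60: The smallest of the four square metal base plates, 60 x 60 mm and 10 mm thick, lying flat and fixed to the bench. Origin at the centre of its underside (the top face is 10 mm higher), z up, x and y square to its edges.
- plate80: The second smallest of the four square metal base plates, 80 x 80 mm and 10 mm thick, lying flat and fixed to the bench. Origin at the centre of its underside (the top face is 10 mm higher), z up, x and y square to its edges.
- plate100: The second largest of the four square metal base plates, 100 x 100 mm and 10 mm thick, lying flat and fixed to the bench. Origin at the centre of its underside (the top face is 10 mm higher), z up, x and y square to its edges.
- plate120: The largest of the four square metal base plates, 120 x 120 mm and 10 mm thick, lying flat and fixed to the bench. Origin at the centre of its underside (the top face is 10 mm higher), z up, x and y square to its edges.

How it is judged:
At the end, for the whole second after the job is handed in: Each round tube stands upright (within 0.1 rad) and at rest on the base plate of its own size rank, its axis within 12 mm of the plate's centre and its lower end on the plate's top face (within 4 mm); both square tubes still stand upright within 30 mm of where they started (horizontal distance between tube26 and plate60 below 0.012 m and z of tube26 in the frame of plate60 between 0.006 and 0.014 m and angle between each of tube26, tube36, tube48, tube60, square40, square50's own z axis and vertical below 0.1 rad and linear speed of each of tube26, tube36, tube48, tube60 below 0.02 m/s and angular speed of each of tube26, tube36, tube48, tube60 below 0.2 rad/s and horizontal distance between tube36 and plate80 below 0.012 m and z of tube36 in the frame of plate80 between 0.006 and 0.014 m and horizontal distance between tube48 and plate100 below 0.012 m and z of tube48 in the frame of plate100 between 0.006 and 0.014 m and horizontal distance between tube60 and plate120 below 0.012 m and z of tube60 in the frame of plate120 between 0.006 and 0.014 m and distance of each of square40, square50 from where it was at the start of the episode below 0.03 m); the robot touches nothing.
It fails at once if a round tube is dropped instead of set down (falls free with its lower end more than 25 mm above the bench) ((height (world z) of tube26 above 0.025 m and contact force between tube26 and anything else below 0.01 N and linear speed of tube26 above 0.2 m/s) or (height (world z) of tube36 above 0.025 m and contact force between tube36 and anything else below 0.01 N and linear speed of tube36 above 0.2 m/s) or (height (world z) of tube48 above 0.025 m and contact force between tube48 and anything else below 0.01 N and linear speed of tube48 above 0.2 m/s) or (height (world z) of tube60 above 0.025 m and contact force between tube60 and anything else below 0.01 N and linear speed of tube60 above 0.2 m/s)).
It fails at once if a square tube is shifted by more than 30 mm or knocked over ((distance of square40 from where it was at the start of the episode above 0.03 m or angle between square40's own z axis and vertical above 0.3 rad) or (distance of square50 from where it was at the start of the episode above 0.03 m or angle between square50's own z axis and vertical above 0.3 rad)).
It also fails if it takes over 99 s, if anything falls off the work surface, if the arm or the gripper's body presses on something with over 40 N, if the wrist force passes 120 N, or if a joint passes its speed limit or range.

## Working session

There is one attempt and no reset: what is moved stays moved. The work goes in short steps, Python scripts to look and compute and a tool call to move; the robot and the scene stay as the last step left them, time stands still between calls to the robot, and variables do not carry over. Pictures are saved under pics/ and viewed, about 12 in all and at most 16, crops included, and the job is handed in when it is done.

Besides the shell and the picture viewer there is one more tool, called after "Call:" in YAML: its name, and indented under it one key for each argument. servo_tool: Moves the arm, as the interface text tells. Its arguments: {"type":"object","properties":{"commands":{"type":"array"},"grip_force":{"type":"number"}},"required":["commands"]}

```bash
mkdir -p pics
cat > h.py <<'E'
from plant import *
import numpy as np, cv2
def pts(c, mask=None):
    "world points (HxWx3) from range image"
    f=192/np.tan(np.radians(c["vertical_fov"])/2)
    K=np.array([[f,0,c["cx"]],[0,f,c["cy"]],[0,0,1.]])
    h,w=c["range_z"].shape
    u,v=np.meshgrid(np.arange(w),np.arange(h))
    n=cv2.undistortPoints(np.stack([u,v],-1).reshape(-1,1,2).astype(np.float64),K,np.array(c["distortion"],float)).reshape(h,w,2)
    z=c["range_z"]
    P=np.dstack([n[...,0]*z,n[...,1]*z,z])
    if "xyz" in c: return P@np.array(c["rotation"]).T+np.array(c["xyz"])
    s=c["state"]; M=np.array(c["mount"])
    return (P@M[:3,:3].T+M[:3,3])@np.array(s["eef_rot"]).T+np.array(s["eef_pos"])
def shot(n):
    s=read_state(); c=camera(n); c["state"]=s; return c
E
cat > a.py <<'E'
from h import *
s=read_state(); print(s["time_s"],s["eef_pos"],np.round(s["eef_rot"],3).tolist(),s["width"])
for cam in ["top","side"]:
    c=shot(cam); cv2.imwrite(f"pics/{cam}0.png",c["img"]); P=pts(c); np.save(cam+"P.npy",P); 
    print(cam,np.round(c["xyz"],3) if "xyz" in c else "",c["vertical_fov"])
    for q in ["tube26","tube36","tube48","tube60","square40","square50","plate60","plate80","plate100","plate120"]:
        for m in masks_of(c,q)[:3]:
            p=P[m["mask"]&(c["range_z"]>0)]
            if len(p)<5: continue
            z=np.percentile(p[:,2],90); t=p[abs(p[:,2]-z)<.006]
            (cx,cy),sz,a=cv2.minAreaRect(t[:,:2].astype(np.float32)*1000)
            print(q,round(m["confidence"],2),np.round(m["point"]),"z%.3f"%z,"c %.0f %.0f"%(cx,cy),np.round(sz),round(a),len(t))
E
python3 a.py
```

```text
0.0 [ 0.23615172 -0.63157712  0.22996025] [[-0.001, 0.937, 0.35], [0.002, 0.35, -0.937], [-1.0, 0.0, -0.002]] 0.0852405364997541
top [0.452 0.023 1.12 ] 49.35096249849085
tube26 0.77 [142. 147.] z0.059 c 620 274 [57. 53.] 48 69
tube26 0.56 [356. 161.] z0.060 c 605 -276 [21. 24.] 6 34
tube26 0.52 [325. 222.] z0.060 c 444 -183 [31. 34.] 1 61
tube36 0.77 [142. 147.] z0.059 c 620 274 [57. 53.] 48 69
tube36 0.56 [356. 161.] z0.060 c 605 -276 [21. 24.] 6 34
tube36 0.52 [325. 222.] z0.060 c 444 -183 [31. 34.] 1 61
tube48 0.77 [142. 147.] z0.059 c 620 274 [57. 53.] 48 69
tube48 0.56 [356. 161.] z0.060 c 605 -276 [21. 24.] 6 34
tube48 0.52 [325. 222.] z0.060 c 444 -183 [31. 34.] 1 61
tube60 0.77 [142. 147.] z0.059 c 620 274 [57. 53.] 48 69
tube60 0.56 [356. 161.] z0.060 c 605 -276 [21. 24.] 6 34
tube60 0.52 [325. 222.] z0.060 c 444 -183 [31. 34.] 1 61
square40 0.69 [279. 208.] z0.060 c 460 -72 [50. 50.] 77 95
square40 0.63 [172. 209.] z0.061 c 458 201 [40. 38.] 12 69
square50 0.69 [279. 208.] z0.060 c 460 -72 [50. 50.] 77 95
square50 0.63 [172. 209.] z0.061 c 458 201 [40. 38.] 12 69
plate60 0
[... 1721 characters left out ...]
12 c 621 -109 [61. 63.] 7 532
plate60 0.79 [229. 343.] z0.013 c 456 -360 [120. 123.] 4 3437
plate60 0.64 [282. 169.] z0.012 c 624 118 [100. 105.] 2 979
plate80 0.84 [295. 234.] z0.012 c 621 -109 [61. 63.] 7 532
plate80 0.79 [229. 343.] z0.013 c 456 -360 [120. 123.] 4 3437
plate80 0.64 [282. 169.] z0.012 c 624 118 [100. 105.] 2 979
plate100 0.84 [295. 234.] z0.012 c 621 -109 [61. 63.] 7 532
plate100 0.79 [229. 343.] z0.013 c 456 -360 [120. 123.] 4 3437
plate100 0.64 [282. 169.] z0.012 c 624 118 [100. 105.] 2 979
plate120 0.84 [295. 234.] z0.012 c 621 -109 [61. 63.] 7 532
plate120 0.79 [229. 343.] z0.013 c 456 -360 [120. 123.] 4 3437
plate120 0.64 [282. 169.] z0.012 c 624 118 [100. 105.] 2 979
```

View images.

View pics/top0.png

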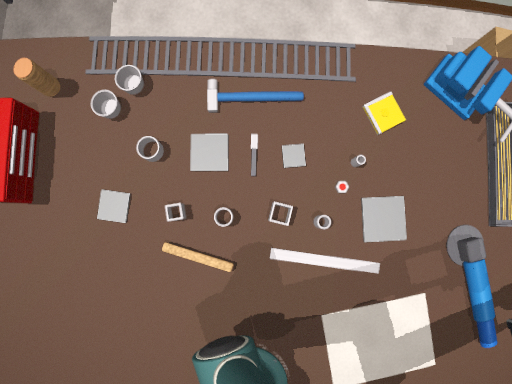

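```bash
cat > b.py <<'E'
from h import *
from scipy.optimize import least_squares
def circ(P,x,y,r,zc=.06,tol=.006):
    t=P.reshape(-1,3); t=t[(np.hypot(t[:,0]-x,t[:,1]-y)<r+.02)&(abs(t[:,2]-zc)<tol)]
    f=lambda p:np.maximum(0,np.abs(np.hypot(t[:,0]-p[0],t[:,1]-p[1])-(r-.002))-.002)
    g=lambda p:np.abs(np.hypot(t[:,0]-p[0],t[:,1]-p[1])-(r-.002))
    s=least_squares(g,[x,y],loss="soft_l1",f_scale=.003)
    return np.round(s.x*1000,1),len(t)
if __name__=="__main__":
    for cam in ["top","side"]:
        P=np.load(cam+"P.npy")
        for n,x,y,r in [("26",.605,-.278,.013),("36",.444,-.183,.018),("48",.453,.072,.024),("60",.620,.274,.030)]: print(cam,n,*circ(P,x,y,r))
        for n,x,y,a in [("60",.619,-.108,.06),("80",.468,.373,.08),("100",.621,.121,.1),("120",.456,-.36,.12)]:
            t=P.reshape(-1,3); t=t[(np.hypot(t[:,0]-x,t[:,1]-y)<a*.8)&(abs(t[:,2]-.011)<.005)]
            print(cam,n,np.round(cv2.minAreaRect((t[:,:2]*1000).astype(np.float32))[0],1),np.round(cv2.minAreaRect((t[:,:2]*1000).astype(np.float32))[1],1))
E
python3 b.py
```

```text
top 26 [ 606.4 -277.5] 46
top 36 [ 443.6 -182.9] 69
top 48 [448.8  74.5] 86
top 60 [621.3 274.4] 119
top 60 [ 617.5 -107. ] [60.2 60.5]
top 80 [468.3 373.4] [81.  81.4]
top 100 [620.2 121.5] [ 98.8 100. ]
top 120 [ 452.5 -350.8] [132.8 147.8]
side 26 [ 609.  -279.6] 81
side 36 [ 445.6 -184.4] 107
side 48 [451.8  72.3] 110
side 60 [624.5 272.6] 108
side 60 [ 621.2 -108.6] [60.5 63.3]
side 80 [473.6 372.4] [86.9 84.7]
side 100 [623.8 118.2] [100.5 105.1]
side 120 [ 456.5 -359.7] [119.7 123.3]
```

The top view shows the round tubes at about (150,149), (223,217), (323,222), (360,160), largest to smallest except that 48 and 36 are the middle pair. Square tubes are at (175,212) and (281,213), and plates at (114,206), (209,152), (294,155), (384,218). This agrees with the networks' findings.

Run:
```python
import numpy as np
P=np.load("topP.npy").reshape(-1,3); P=P[(P[:,0]>.25)&(P[:,0]<.8)&(abs(P[:,1])<.6)&(P[:,2]>.02)]
b={}
for p in P:
    k=(round(p[0]/.05)*50,round(p[1]/.05)*50); b[k]=max(b.get(k,0),round(float(p[2]),3))
print(sorted(b.items()))
```

```text
[((250, -600), 0.032), ((300, -600), 0.057), ((300, 50), 0.037), ((300, 100), 0.038), ((350, -600), 0.069), ((350, 50), 0.037), ((350, 100), 0.038), ((350, 150), 0.038), ((350, 200), 0.041), ((350, 250), 0.036), ((400, -600), 0.068), ((400, -550), 0.066), ((400, 200), 0.033), ((400, 250), 0.031), ((450, -200), 0.063), ((450, -150), 0.062), ((450, -100), 0.062), ((450, -50), 0.064), ((450, 0), 1.12), ((450, 50), 0.061), ((450, 100), 0.064), ((450, 200), 0.065), ((500, -100), 0.063), ((500, -50), 0.061), ((500, 200), 0.062), ((550, 600), 0.139), ((600, -300), 0.062), ((600, -250), 0.061), ((600, 250), 0.063), ((600, 300), 0.063), ((600, 600), 0.138), ((650, 250), 0.062), ((650, 300), 0.062), ((650, 600), 0.139), ((700, -350), 0.022), ((700, -300), 0.021), ((700, 350), 0.063), ((700, 400), 0.063), ((700, 450), 0.062), ((750, -600), 0.147), ((750, -550), 0.143), ((750, -400), 0.02), ((750, -350), 0.021), ((750, -300), 0.021), ((750, -100), 0.025), ((750, -50), 0.027), ((750, 0), 0.027), ((750, 50), 0.029), ((750, 100), 0.03), ((750, 150), 0.029), ((750, 350), 0.062), ((750, 400), 0.062), ((750, 450), 0.063), ((750, 550), 0.17), ((750, 600), 0.172), ((800, -600), 0.146), ((800, -550), 0.146), ((800, -500), 0.139), ((800, -350), 0.021), ((800, -150), 0.025), ((800, -100), 0.029), ((800, -50), 0.029), ((800, 0), 0.031), ((800, 50), 0.027), ((800, 100), 0.031), ((800, 150), 0.026), ((800, 300), 0.062), ((800, 350), 0.063), ((800, 550), 0.173), ((800, 600), 0.173)]
```

Call:
servo_tool:
  commands:
    - [0.055,[0.023,0.022,-0.004],-1.2]
    - [0.055,[0.023,0.022,-0.004],-1.2]
    - [0.055,[0.023,0.022,-0.004],-1.2]
    - [0.055,[0.023,0.022,-0.004],-1.2]
    - [0.055,[0.023,0.022,-0.004],-1.2]
    - [0.055,[0.023,0.022,-0.004],-1.2]
    - [0.055,[0.023,0.022,-0.004],-1.2]
    - [0.055,[0.023,0.022,-0.004],-1.2]
    - [0.055,[0.023,0.022,-0.004],-1.2]
    - [0.055,[0.023,0.022,-0.004],-1.2]
    - [0.055,[0.023,0.022,-0.004],-1.2]
    - [0.055,[0.023,0.022,-0.004],-1.2]
    - [0.055,[0.023,0.022,-0.004],-1.2]
    - [0.055,[0.023,0.022,-0.004],-1.2]
    - [0.055,[0.023,0.022,-0.004],-1.2]
    - [0.055,[0.023,0.022,-0.004],-1.2]
    - [0.055,[0,0,0],0]
  grip_force: 50

```text
time_s: 2.52
eef_pos: [0.6077, -0.2758, 0.1664]
eef_rot: [[0.001, 1.0, 0.026], [0.002, 0.026, -1.0], [-1.0, 0.001, -0.002]]
wrist_force: [-0.8, -0.8, -0.5]
width: 0.0547
```

```bash
cat > w.py <<'E'
import sys
from b import *
x,y,r=[float(v) for v in sys.argv[1:4]]; zc=float(sys.argv[5]) if len(sys.argv)>5 else .06
c=shot("wrist"); cv2.imwrite(f"pics/{sys.argv[4]}.png",c["img"]); P=pts(c)
print(c["state"]["time_s"],circ(P,x,y,r,zc), "tcp",np.round(c["state"]["eef_pos"],4))
E
python3 w.py .607 -.278 .013 w1
```

```text
2.5167 (array([ 611. , -278.5]), 344) tcp [ 0.6077 -0.2758  0.1664]
```

View pics/w1.png

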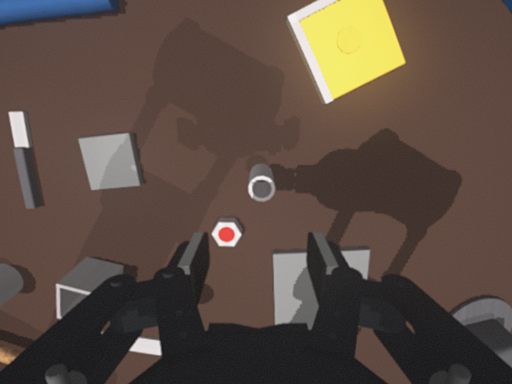

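Wrist view: tube26 at (262,185) in front of the fingers, plate60 at (112,162), square50 lower left. I'll descend and grip.

Call:
servo_tool:
  commands:
    - [0.055,[0.0013,-0.0027,-0.03],-0.8]
    - [0.055,[0,0,-0.03],-0.7]
    - [0.055,[0,0,-0.03],0]
    - [0.055,[0,0,-0.03],0]
    - [0.055,[0,0,-0.018],0]
    - [0.055,[0,0,-0.01],0]
    - [0.055,[0,0,0],0]
    - [0.02,[0,0,0],0]
    - [0.02,[0,0,0],0]
    - [0.02,[0,0,0],0]
    - [0.02,[0,0,0],0]
    - [0.02,[0,0,0],0]
    - [0.02,[0,0,0],0]
  grip_force: 50

```text
time_s: 3.65
eef_pos: [0.6075, -0.284, 0.0219]
eef_rot: [[0.004, 1.0, -0.003], [-0.002, -0.003, -1.0], [-1.0, 0.004, 0.002]]
wrist_force: [-0.9, 0.1, 5.8]
width: 0.0243
```

Call:
servo_tool:
  commands:
    - [0.02,[0,0,0],0]
    - [0.02,[0,0,0],0]
    - [0.02,[0,0,0.005],0]
    - [0.02,[0,0,0.01],0]
    - [0.02,[0,0,0],0]
  grip_force: 50

```text
time_s: 4.07
eef_pos: [0.6067, -0.2834, 0.0364]
eef_rot: [[0.002, 1.0, -0.003], [-0.001, -0.003, -1.0], [-1.0, 0.002, 0.001]]
wrist_force: [0.6, -0.9, -1.1]
width: 0.0244
```

```bash
python3 w.py .609 -.2785 .013 w2 .075
```

```text
4.0667 (array([ 611.3, -283.2]), 2710) tcp [ 0.6067 -0.2834  0.0364]
```

View pics/w2.png

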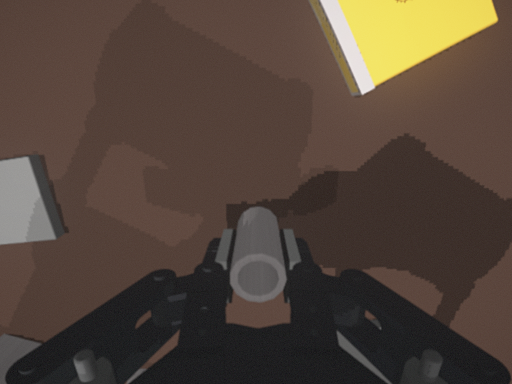

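Gripped: the tube sits upright between the pads at (258,275). Carrying it over to plate60.

Call:
servo_tool:
  commands:
    - [0.02,[0,0,0.02],0]
    - [0.02,[0,0.02,0.01],0]
    - [0.02,[0.002,0.03,0],0]
    - [0.02,[0.002,0.03,0],0]
    - [0.02,[0.002,0.03,0],0]
    - [0.02,[0.002,0.03,0],0]
    - [0.02,[0.002,0.025,0],0]
    - [0.02,[0,0.01,0],0]
    - [0.02,[0,0,0],0]
    - [0.02,[0,0,0],0]

```text
time_s: 4.95
eef_pos: [0.6155, -0.1079, 0.0641]
eef_rot: [[-0.0, 1.0, -0.002], [-0.001, -0.002, -1.0], [-1.0, -0.0, 0.001]]
wrist_force: [0.6, 0.4, -1.8]
width: 0.0242
```

```bash
cat > p.py <<'E'
import sys
from b import *
x,y,a=[float(v) for v in sys.argv[1:4]]
c=shot("wrist"); cv2.imwrite(f"pics/{sys.argv[4]}.png",c["img"]); P=pts(c)
for m in masks_of(c,"plate60"):
    p=P[m["mask"]&(c["range_z"]>0)]; p=p[abs(p[:,2]-.010)<.006]
    if len(p)>50:
        R=cv2.minAreaRect((p[:,:2]*1000).astype(np.float32)); print("plate",round(m["confidence"],2),np.round(R[0],1),np.round(R[1],1))
s=c["state"];t=s["eef_pos"]
print(s["time_s"],"tcp",np.round(t,4),"f",np.round(s["wrist_force"],1))
if len(sys.argv)>5: print("tube top",circ(P,t[0]+.002,t[1],float(sys.argv[5]),float(sys.argv[6])))
E
python3 p.py .6195 -.108 .06 w3 .013 .105
```

```text
plate 0.93 [625.   92.1] [101.   49.3]
plate 0.68 [ 459.9 -339.4] [132.3  60. ]
plate 0.58 [ 623.4 -107.4] [59.3 60.1]
4.95 tcp [ 0.6155 -0.1079  0.0641] f [ 0.6  0.4 -1.8]
tube top (array([ 620.3, -108. ]), 2792)
```

Call:
servo_tool:
  commands:
    - [0.02,[0.003,0.0005,-0.01],0]
    - [0.02,[0,0,-0.01],0]
    - [0.02,[0,0,-0.006],0]
    - [0.02,[0,0,-0.003],0]
    - [0.02,[0,0,0],0]
    - [0.02,[0,0,0],0]

```text
time_s: 5.55
eef_pos: [0.6182, -0.1076, 0.0345]
eef_rot: [[-0.001, 1.0, -0.004], [0.0, -0.004, -1.0], [-1.0, -0.001, -0.0]]
wrist_force: [0.4, 0.6, -1.2]
width: 0.0242
```

Call:
servo_tool:
  commands:
    - [0.02,[0,0,-0.0015],0]
    - [0.02,[0,0,-0.0015],0]
    - [0.02,[0,0,0],0]

```text
time_s: 5.8
eef_pos: [0.6188, -0.1074, 0.0324]
eef_rot: [[0.0, 1.0, -0.003], [-0.0, -0.003, -1.0], [-1.0, 0.0, 0.0]]
wrist_force: [0.5, -0.7, -2.1]
width: 0.0241
```

Call:
servo_tool:
  commands:
    - [0.02,[0,0,-0.001],0]
    - [0.02,[0,0,-0.001],0]
    - [0.02,[0,0,0],0]

```text
time_s: 6.05
eef_pos: [0.6191, -0.1075, 0.0319]
eef_rot: [[0.001, 1.0, -0.003], [-0.0, -0.003, -1.0], [-1.0, 0.001, 0.0]]
wrist_force: [-3.5, 0.3, 6.4]
width: 0.0241
```

Contact felt. Releasing and rising, then on toward tube36.

Call:
servo_tool:
  commands:
    - [0.03,[0,0,0.0],0]
    - [0.04,[0,0,0],0]
    - [0.05,[0,0,0],0]
    - [0.055,[0,0,0],0]
    - [0.055,[0,0,0],0]
    - [0.055,[0,0,0.02],0]
    - [0.055,[0,0,0.03],0]
    - [0.055,[0,0,0.03],0]
    - [0.055,[0,0,0.03],0]
    - [0.065,[-0.02,0,0.02],0]
    - [0.065,[-0.03,-0.015,0],0]
    - [0.065,[-0.03,-0.015,0],0]
    - [0.065,[-0.03,-0.015,0],0]
    - [0.065,[-0.03,-0.015,0],0]
    - [0.065,[-0.03,-0.015,0],0]
    - [0.065,[0,0,0],0]

```text
time_s: 7.38
eef_pos: [0.4436, -0.1836, 0.1594]
eef_rot: [[-0.004, 1.0, -0.006], [-0.0, -0.006, -1.0], [-1.0, -0.004, 0.0]]
wrist_force: [-0.8, 0.5, -0.8]
width: 0.0649
```

```bash
python3 p.py 0 0 0 w4
python3 - <<'E'
from b import *
c=shot("wrist");P=pts(c);print(circ(P,.6195,-.108,.013,.07), circ(P,.4445,-.1835,.018,.06))
E
```

```text
plate 0.95 [602.8  72.4] [20.4 61. ]
plate 0.8 [ 607.  -109.5] [30.9 60.9]
plate 0.79 [ 457.5 -359.6] [120.7 121.3]
7.3833 tcp [ 0.4436 -0.1836  0.1594] f [-0.8  0.5 -0.8]
(array([ 619.5, -108. ]), 0) (array([ 446.8, -182.9]), 543)
```

View pics/w4.png

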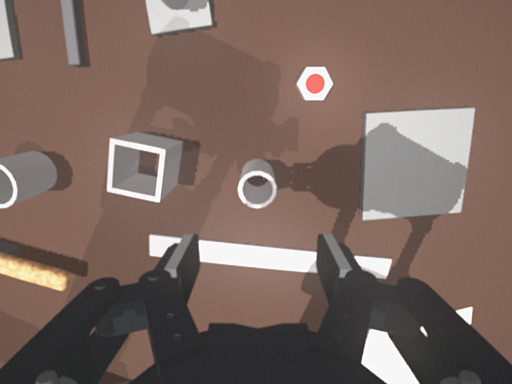

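Wrist view: tube36 at (258,185) lined up between the fingers, square50 at (145,165) clear on the left, plate120 on the right at (417,163).

Call:
servo_tool:
  commands:
    - [0.065,[0.001,0,-0.03],0]
    - [0.065,[0,0,-0.03],0]
    - [0.065,[0,0,-0.03],0]
    - [0.065,[0,0,-0.03],0]
    - [0.065,[0,0,-0.012],0]
    - [0.065,[0,0,-0.008],0]
    - [0.065,[0,0,0],0]
    - [0.065,[0,0,0],0]

```text
time_s: 8.2
eef_pos: [0.4508, -0.1823, 0.0205]
eef_rot: [[0.0, 1.0, -0.003], [-0.0, -0.003, -1.0], [-1.0, 0.0, 0.0]]
wrist_force: [0.5, -0.6, -0.9]
width: 0.0649
```

Call:
servo_tool:
  commands:
    - [0.065,[-0.005,-0.001,0],0]
    - [0.065,[0,0,0],0]
    - [0.03,[0,0,0],0]
    - [0.03,[0,0,0],0]
    - [0.03,[0,0,0],0]
    - [0.03,[0,0,0],0]
    - [0.03,[0,0,0],0]
    - [0.03,[0,0,0],0]
    - [0.03,[0,0,0],0]

```text
time_s: 8.95
eef_pos: [0.4454, -0.1839, 0.0214]
eef_rot: [[0.001, 1.0, -0.004], [-0.001, -0.004, -1.0], [-1.0, 0.001, 0.001]]
wrist_force: [-1.8, 0.7, 7.7]
width: 0.0343
```

Call:
servo_tool:
  commands:
    - [0.03,[0,0,0.015],0]
    - [0.03,[0,0,0.03],0]
    - [0.03,[0,0,0.03],0]
    - [0.03,[0,0,0.025],0]
    - [0.03,[0.001,0.02,0.005],0]
    - [0.03,[0.001,0.035,0],0]
    - [0.03,[0.001,0.035,0],0]
    - [0.03,[0.001,0.035,0],0]
    - [0.03,[0.001,0.035,0],0]
    - [0.03,[0.001,0.035,0],0]
    - [0.03,[0.001,0.035,0],0]
    - [0.03,[0.001,0.035,0],0]
    - [0.03,[0.001,0.035,0],0]
    - [0.03,[0.001,0.035,0],0]
    - [0.03,[0.001,0.035,0],0]
    - [0.03,[0.001,0.035,0],0]
    - [0.03,[0.001,0.035,0],0]
    - [0.03,[0.001,0.035,0],0]
    - [0.03,[0.001,0.035,0],0]
    - [0.03,[0.001,0.02,0],0]

```text
time_s: 10.62
eef_pos: [0.4602, 0.3499, 0.125]
eef_rot: [[0.0, 1.0, -0.002], [0.001, -0.002, -1.0], [-1.0, 0.0, -0.001]]
wrist_force: [0.4, -0.7, -1.1]
width: 0.0341
```

Call:
servo_tool:
  commands:
    - [0.03,[0.008,0.02,-0.02],0]
    - [0.03,[0,0.002,-0.03],0]
    - [0.03,[0,0,-0.015],0]
    - [0.03,[0,0,0],0]
    - [0.03,[0,0,0],0]

```text
time_s: 11.03
eef_pos: [0.4672, 0.3676, 0.0586]
eef_rot: [[-0.003, 1.0, -0.003], [-0.002, -0.003, -1.0], [-1.0, -0.003, 0.002]]
wrist_force: [0.2, -0.3, -1.8]
width: 0.034
```

```bash
python3 p.py 0 0 0 w5 .018 .1
```

```text
plate 0.63 [472.  373.4] [80.7 79.3]
11.0333 tcp [0.4672 0.3676 0.0586] f [ 0.2 -0.3 -1.8]
tube top (array([469.8, 367.6]), 3331)
```

View pics/w5.png

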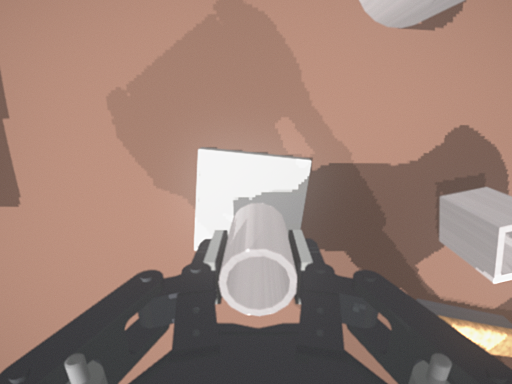

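The tube (258,275) is held over plate80 (250,200), slightly off to the right. I'll correct and lower.

Call:
servo_tool:
  commands:
    - [0.03,[0.002,0.005,-0.007],0]
    - [0.03,[0,0,-0.008],0]
    - [0.03,[0,0,-0.006],0]
    - [0.03,[0,0,-0.002],0]
    - [0.03,[0,0,0],0]
    - [0.03,[0,0,0],0]

```text
time_s: 11.63
eef_pos: [0.4704, 0.3733, 0.0369]
eef_rot: [[-0.001, 1.0, -0.004], [-0.001, -0.004, -1.0], [-1.0, -0.001, 0.001]]
wrist_force: [-1.0, 0.4, -1.2]
width: 0.034
```

Call:
servo_tool:
  commands:
    - [0.03,[-0.001,0,-0.0025],0]
    - [0.03,[0,0,-0.0015],0]
    - [0.03,[0,0,-0.0015],0]
    - [0.03,[0,0,-0.001],0]
    - [0.03,[0,0,0],0]

```text
time_s: 12.05
eef_pos: [0.4697, 0.3736, 0.0314]
eef_rot: [[-0.0, 1.0, -0.003], [-0.0, -0.003, -1.0], [-1.0, -0.0, 0.0]]
wrist_force: [-1.8, -1.9, 3.1]
width: 0.0341
```

Call:
servo_tool:
  commands:
    - [0.04,[0,0,-0.0005],0]
    - [0.05,[0,0,0],0]
    - [0.06,[0,0,0],0]
    - [0.065,[0,0,0],0]
    - [0.065,[0,0,0],0]
    - [0.065,[0,0,0.02],0]
    - [0.065,[0,0,0.03],0]
    - [0.065,[0,0,0.03],0]
    - [0.065,[0,0,0.03],0]
    - [0.075,[-0.002,-0.02,0.02],0]
    - [0.075,[-0.002,-0.035,0],0]
    - [0.075,[-0.002,-0.035,0],0]
    - [0.075,[-0.002,-0.035,0],0]
    - [0.075,[-0.002,-0.035,0],0]
    - [0.075,[-0.002,-0.035,0],0]
    - [0.075,[-0.002,-0.035,0],0]
    - [0.075,[-0.002,-0.035,0],0]
    - [0.075,[-0.002,-0.035,0],0]
    - [0.075,[0,0,0],0]
    - [0.075,[0,0,0],0]

```text
time_s: 13.72
eef_pos: [0.4516, 0.0721, 0.1604]
eef_rot: [[0.0, 1.0, -0.008], [0.0, -0.008, -1.0], [-1.0, 0.0, -0.0]]
wrist_force: [-0.2, 0.6, -0.1]
width: 0.075
```

```bash
python3 w.py .4505 .0735 .024 w6;  python3 p.py 0 0 0 w6
```

```text
13.7167 (array([453. ,  74.4]), 739) tcp [0.4516 0.0721 0.1604]
plate 0.88 [469.7 354.9] [46.4 80.4]
plate 0.87 [601.9 119.9] [ 57.1 100.8]
plate 0.73 [ 613.4 -108. ] [42.8 62. ]
13.7667 tcp [0.4518 0.0732 0.1605] f [ 0.1 -0.3  1. ]
```

View pics/w6.png

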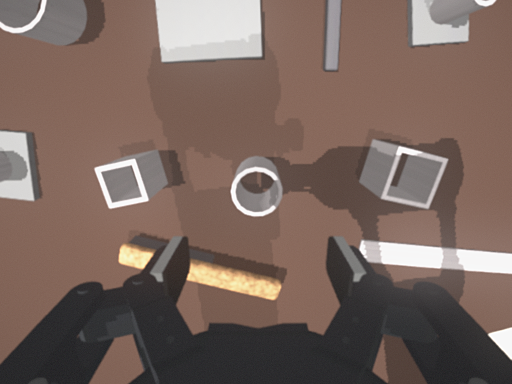

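tube48 at (257,190) sits midway between square40 (130,180) and square50 (405,175), both clear. Small tube26 stands on plate60 at upper right. Descending.

Call:
servo_tool:
  commands:
    - [0.075,[0,0,-0.03],0]
    - [0.075,[0,0,-0.03],0]
    - [0.075,[0,0,-0.03],0]
    - [0.075,[0,0,-0.025],0]
    - [0.075,[0,0,-0.015],0]
    - [0.075,[0,0,-0.01],0]
    - [0.075,[0,0,0],0]
    - [0.075,[0,0,0],0]

```text
time_s: 14.53
eef_pos: [0.4518, 0.0744, 0.0202]
eef_rot: [[-0.001, 1.0, -0.002], [0.0, -0.002, -1.0], [-1.0, -0.001, -0.0]]
wrist_force: [0.2, 0.1, 1.3]
width: 0.0749
```

Well lined up; close, check, then lift and carry toward plate100.

Call:
servo_tool:
  commands:
    - [0.042,[0,0,0],0]
    - [0.042,[0,0,0],0]
    - [0.042,[0,0,0],0]
    - [0.042,[0,0,0],0]
    - [0.042,[0,0,0],0]
    - [0.042,[0,0,0],0]
    - [0.042,[0,0,0],0]

```text
time_s: 15.12
eef_pos: [0.4533, 0.074, 0.0221]
eef_rot: [[0.003, 1.0, -0.004], [0.001, -0.004, -1.0], [-1.0, 0.003, -0.001]]
wrist_force: [-0.8, 3.1, 6.2]
width: 0.0475
```

Call:
servo_tool:
  commands:
    - [0.042,[0,0,0],0]
    - [0.042,[0,0,0.015],0]
    - [0.042,[0,0,0.025],0]
    - [0.042,[0.02,0.006,0.01],0]
    - [0.042,[0.03,0.008,0],0]
    - [0.042,[0.03,0.008,0],0]
    - [0.042,[0.03,0.008,0],0]
    - [0.042,[0.03,0.008,0],0]
    - [0.042,[0.025,0.008,0],0]
    - [0.042,[0,0,0],0]
    - [0.042,[0,0,0],0]

```text
time_s: 16.03
eef_pos: [0.6177, 0.1197, 0.0702]
eef_rot: [[0.0, 1.0, -0.003], [-0.0, -0.003, -1.0], [-1.0, 0.0, 0.0]]
wrist_force: [-0.6, -0.7, -2.4]
width: 0.047
```

```bash
python3 p.py 0 0 0 w7 .024 .105
```

```text
plate 0.93 [487.3 356.3] [51.1 47.7]
plate 0.89 [624.2 120.2] [100.8 100.7]
plate 0.79 [619.7 -85.4] [61.7 20.9]
16.0333 tcp [0.6177 0.1197 0.0702] f [-0.6 -0.7 -2.4]
tube top (array([618.5, 119.6]), 5179)
```

Call:
servo_tool:
  commands:
    - [0.042,[0.005,0.0005,-0.012],0]
    - [0.042,[0,0,-0.01],0]
    - [0.042,[0,0,-0.008],0]
    - [0.042,[0,0,-0.003],0]
    - [0.042,[0,0,0],0]
    - [0.042,[0,0,0],0]

```text
time_s: 16.63
eef_pos: [0.621, 0.1199, 0.0366]
eef_rot: [[-0.001, 1.0, -0.004], [-0.0, -0.004, -1.0], [-1.0, -0.001, 0.0]]
wrist_force: [-0.4, -0.1, -1.6]
width: 0.0474
```

Call:
servo_tool:
  commands:
    - [0.042,[0.001,0,-0.0015],0]
    - [0.042,[0,0,-0.0015],0]
    - [0.042,[0,0,-0.001],0]
    - [0.042,[0,0,-0.001],0]
    - [0.042,[0,0,0],0]

```text
time_s: 17.05
eef_pos: [0.6227, 0.1201, 0.0323]
eef_rot: [[0.0, 1.0, -0.003], [0.0, -0.003, -1.0], [-1.0, 0.0, -0.0]]
wrist_force: [0.0, -0.2, -2.3]
width: 0.0474
```

Call:
servo_tool:
  commands:
    - [0.042,[0,0,-0.001],0]
    - [0.042,[0,0,-0.0005],0]
    - [0.042,[0,0,0],0]

```text
time_s: 17.3
eef_pos: [0.6228, 0.1201, 0.0322]
eef_rot: [[0.0, 1.0, -0.003], [0.0, -0.003, -1.0], [-1.0, 0.0, -0.0]]
wrist_force: [-3.9, -0.1, 4.8]
width: 0.0474
```

Contact. Releasing and going on to tube60.

Call:
servo_tool:
  commands:
    - [0.052,[0,0,0],0]
    - [0.06,[0,0,0],0]
    - [0.07,[0,0,0],0]
    - [0.075,[0,0,0],0]
    - [0.075,[0,0,0],0]
    - [0.075,[0,0,0.02],0]
    - [0.075,[0,0,0.03],0]
    - [0.075,[0,0,0.03],0]
    - [0.075,[0,0,0.03],0]
    - [0.085,[0,0.02,0.02],0]
    - [0.085,[0,0.033,0],0]
    - [0.085,[0,0.033,0],0]
    - [0.085,[0,0.033,0],0]
    - [0.085,[0,0.033,0],0]
    - [0.085,[0,0,0],0]
    - [0.085,[0,0,0],0]

```text
time_s: 18.63
eef_pos: [0.6223, 0.2739, 0.1605]
eef_rot: [[-0.0, 1.0, -0.0], [-0.0, -0.0, -1.0], [-1.0, -0.0, 0.0]]
wrist_force: [-0.2, -0.3, -0.3]
width: 0.0849
```

```bash
python3 w.py .623 .2735 .030 w8
```

```text
18.6333 (array([625.7, 275. ]), 954) tcp [0.6223 0.2739 0.1605]
```

View pics/w8.png

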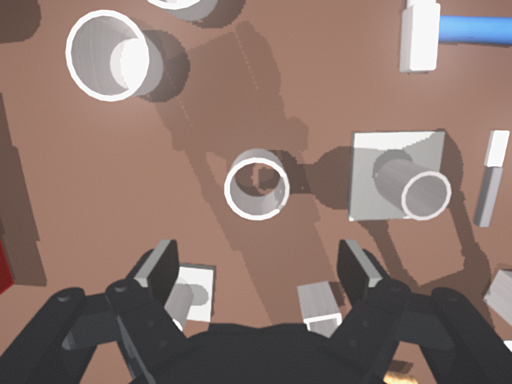

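tube60 at (257,187) is between the fingers. tube48 stands on plate100 at right and the cans are clear at upper left. I'll stop above the rim to check alignment.

Call:
servo_tool:
  commands:
    - [0.085,[0.001,0,-0.03],0]
    - [0.085,[0,0,-0.03],0]
    - [0.085,[0,0,-0.02],0]
    - [0.085,[0,0,0],0]
    - [0.085,[0,0,0],0]

```text
time_s: 19.1
eef_pos: [0.6225, 0.2701, 0.0791]
eef_rot: [[-0.004, 1.0, -0.005], [-0.002, -0.005, -1.0], [-1.0, -0.004, 0.002]]
wrist_force: [0.3, 0.7, 0.1]
width: 0.0847
```

Call:
servo_tool:
  commands:
    - [0.085,[0,0.0035,0],0]
    - [0.085,[0,0,-0.015],0]
    - [0.085,[0,0,-0.02],0]
    - [0.085,[0,0,-0.015],0]
    - [0.085,[0,0,-0.01],0]
    - [0.085,[0,0,0],0]
    - [0.085,[0,0,0],0]

```text
time_s: 19.68
eef_pos: [0.6231, 0.2753, 0.0199]
eef_rot: [[-0.002, 1.0, -0.003], [-0.001, -0.003, -1.0], [-1.0, -0.002, 0.001]]
wrist_force: [-0.0, 0.1, 0.1]
width: 0.085
```

Call:
servo_tool:
  commands:
    - [0.054,[0,-0.001,0],0]
    - [0.054,[0,0,0],0]
    - [0.054,[0,0,0],0]
    - [0.054,[0,0,0],0]
    - [0.054,[0,0,0],0]
    - [0.054,[0,0,0],0]
    - [0.054,[0,0,0],0]

```text
time_s: 20.27
eef_pos: [0.6251, 0.2751, 0.0225]
eef_rot: [[0.003, 1.0, -0.004], [0.001, -0.004, -1.0], [-1.0, 0.003, -0.001]]
wrist_force: [-0.0, 0.6, 6.1]
width: 0.059
```

Call:
servo_tool:
  commands:
    - [0.054,[0,0,0],0]
    - [0.054,[0,0,0.015],0]
    - [0.054,[0,0,0.03],0]
    - [0.054,[0,0,0.035],0]
    - [0.054,[0,0,0.035],0]
    - [0.054,[-0.006,-0.02,0.01],0]
    - [0.054,[-0.009,-0.034,0],0]
    - [0.054,[-0.009,-0.034,0],0]
    - [0.054,[-0.009,-0.034,0],0]
    - [0.054,[-0.009,-0.034,0],0]
    - [0.054,[-0.009,-0.034,0],0]
    - [0.054,[-0.009,-0.034,0],0]
    - [0.054,[-0.009,-0.034,0],0]
    - [0.054,[-0.009,-0.034,0],0]
    - [0.054,[-0.009,-0.034,0],0]
    - [0.054,[-0.009,-0.034,0],0]
    - [0.054,[-0.009,-0.034,0],0]
    - [0.054,[-0.009,-0.034,0],0]
    - [0.054,[-0.009,-0.034,0],0]
    - [0.054,[-0.005,-0.02,0],0]

```text
time_s: 21.93
eef_pos: [0.4935, -0.2101, 0.1456]
eef_rot: [[-0.002, 1.0, -0.005], [-0.001, -0.005, -1.0], [-1.0, -0.002, 0.001]]
wrist_force: [0.2, 0.5, -3.7]
width: 0.0587
```

Call:
servo_tool:
  commands:
    - [0.054,[-0.008,-0.03,0],0]
    - [0.054,[-0.008,-0.03,0],0]
    - [0.054,[-0.008,-0.03,0],0]
    - [0.054,[-0.008,-0.03,-0.01],0]
    - [0.054,[-0.004,-0.02,-0.025],0]
    - [0.054,[0,-0.005,-0.025],0]
    - [0.054,[0,0,-0.015],0]
    - [0.054,[0,0,0],0]
    - [0.054,[0,0,0],0]

```text
time_s: 22.68
eef_pos: [0.458, -0.3513, 0.0694]
eef_rot: [[-0.003, 1.0, -0.004], [0.003, -0.004, -1.0], [-1.0, -0.003, -0.003]]
wrist_force: [0.1, 0.5, -3.2]
width: 0.0584
```

```bash
python3 p.py 0 0 0 w9 .030 .105
```

```text
plate 0.96 [ 463.7 -359.2] [107.4 120.1]
22.6833 tcp [ 0.458  -0.3513  0.0694] f [ 0.1  0.5 -3.2]
tube top (array([ 460.2, -351.5]), 5331)
```

View pics/w9.png

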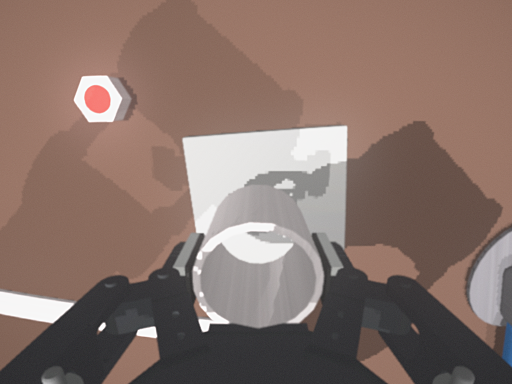

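tube60 (258,275) is held over plate120 (265,190), shifted a little to the left. Correcting and lowering.

Call:
servo_tool:
  commands:
    - [0.054,[-0.0025,-0.0075,-0.01],0]
    - [0.054,[0,0,-0.01],0]
    - [0.054,[0,0,-0.009],0]
    - [0.054,[0,0,-0.003],0]
    - [0.054,[0,0,0],0]
    - [0.054,[0,0,0],0]

```text
time_s: 23.28
eef_pos: [0.4568, -0.3595, 0.0381]
eef_rot: [[-0.001, 1.0, -0.003], [0.001, -0.003, -1.0], [-1.0, -0.001, -0.001]]
wrist_force: [0.4, 0.6, -2.3]
width: 0.0587
```

Call:
servo_tool:
  commands:
    - [0.054,[-0.001,0,-0.002],0]
    - [0.054,[0,0,-0.0015],0]
    - [0.054,[0,0,-0.0015],0]
    - [0.054,[0,0,-0.001],0]
    - [0.054,[0,0,0],0]

```text
time_s: 23.7
eef_pos: [0.4561, -0.3599, 0.0327]
eef_rot: [[-0.0, 1.0, -0.003], [0.0, -0.003, -1.0], [-1.0, -0.0, -0.0]]
wrist_force: [-0.2, -0.1, -3.6]
width: 0.0586
```

Call:
servo_tool:
  commands:
    - [0.054,[0,0,-0.001],0]
    - [0.054,[0,0,-0.0005],0]
    - [0.054,[0,0,0],0]

```text
time_s: 23.95
eef_pos: [0.4562, -0.36, 0.0325]
eef_rot: [[-0.0, 1.0, -0.003], [0.0, -0.003, -1.0], [-1.0, -0.0, -0.0]]
wrist_force: [-3.0, 2.8, 4.4]
width: 0.0588
```

Contact. Releasing, rising and moving away toward the side for a clear view.

Call:
servo_tool:
  commands:
    - [0.065,[0,0,0],0]
    - [0.075,[0,0,0],0]
    - [0.085,[0,0,0],0]
    - [0.085,[0,0,0],0]
    - [0.085,[0,0,0],0]
    - [0.085,[0,0,0.02],0]
    - [0.085,[0,0,0.03],0]
    - [0.085,[0,0,0.03],0]
    - [0.085,[0,0,0.03],0]
    - [0.085,[0,0,0.03],0]
    - [0.085,[0,0,0.03],0]
    - [0.085,[-0.02,-0.03,0.01],0]
    - [0.085,[-0.02,-0.03,0],0]
    - [0.085,[-0.02,-0.03,0],0]
    - [0.085,[-0.02,-0.03,0],0]
    - [0.085,[-0.02,-0.03,0],0]
    - [0.085,[-0.02,-0.03,0],0]
    - [0.085,[-0.02,-0.03,0],0]
    - [0.085,[0,0,0],0]
    - [0.085,[0,0,0],0]

```text
time_s: 25.62
eef_pos: [0.3147, -0.5713, 0.2108]
eef_rot: [[-0.0, 1.0, -0.007], [0.0, -0.007, -1.0], [-1.0, -0.0, -0.0]]
wrist_force: [-1.0, 0.2, 0.1]
width: 0.0852
```

Run:
```python
from b import *
print(read_state()["eef_pos"])
for cam in ["top","side"]:
    c=shot(cam); cv2.imwrite(f"pics/{cam}9.png",c["img"]); P=pts(c); t=P.reshape(-1,3)
    for n,x,y,r in [("26",.6195,-.108,.013),("36",.470,.373,.018),("48",.622,.120,.024),("60",.456,-.36,.030)]: print(cam,n,*circ(P,x,y,r,.07))
    for n,x,y in [("s50",.461,-.072),("s40",.459,.2)]:
        for Q in (np.load(cam+"P.npy").reshape(-1,3),t):
            q=Q[(np.hypot(Q[:,0]-x,Q[:,1]-y)<.045)&(abs(Q[:,2]-.06)<.006)]; print(cam,n,np.round(q.mean(0)*1000,1),len(q))
```

```text
[ 0.31471187 -0.57134259  0.21083279]
top 26 [ 617.2 -106.8] 40
top 36 [467.1 372.9] 74
top 48 [617.4 120.4] 87
top 60 [ 453.4 -358.7] 127
top s50 [461.3 -71.7  58.9] 114
top s50 [461.2 -72.2  58.5] 117
top s40 [458. 202.  59.] 90
top s40 [458.4 201.4  58.8] 91
side 26 [ 621.3 -108.9] 65
side 36 [470.1 370.7] 59
side 48 [621.5 118. ] 99
side 60 [ 456.1 -360.6] 249
side s50 [463.9 -74.7  59.1] 177
side s50 [463.9 -74.1  58.9] 175
side s40 [460.4 198.9  58.9] 100
side s40 [460.3 198.   58.7] 103
```

View pics/side9.png

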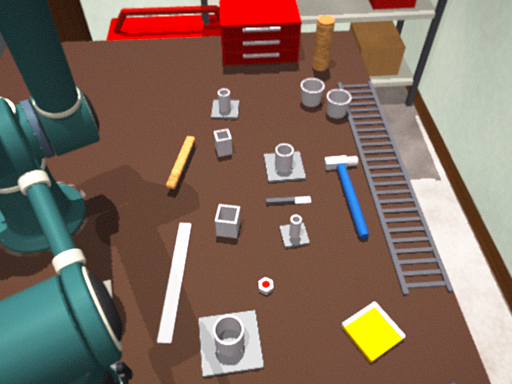

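The side view shows all four tubes upright and centred on their plates: (224,98), (285,158), (295,227) and (229,338). The square tubes at (223,142) and (228,220) haven't moved, and per-camera offsets from the plate centres are within about 4 mm.

```bash
python3 -c "
from plant import *
print(sign_off(), read_state()['time_s'])"
```

```text
the job is handed in; nothing more can be done
the job is handed in; nothing more can be done
```

All four round tubes now stand on their matching plates (26→60, 36→80, 48→100, 60→120), and the job is handed in. I lowered each one until the wrist felt contact before opening the gripper, then backed the arm clear at about 26 s of the 99 s.

- **Centring:** the last top and side pictures put every tube axis within about 4 mm of its plate's centre, against a limit of 12 mm. The two cameras differ from each other by 3–4 mm, the same steady offset they had at the start.
- **Upright and seated:** in the side picture all four stand upright, and their rims measure at about 70 mm, which matches 60 mm tubes sitting on 10 mm plates.
- **Square tubes:** both are where they started, within about 1 mm, and upright.
- **Disagreement along the way:** the arm drifted up to 6 mm from some commanded moves. I corrected this from the measured positions before each grasp and placing, except for tube26's grasp. There the jaws closed about 5 mm off and carried the tube with them, and I corrected it when placing.

No check failed.

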